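# Dial open the turntable lock and stand its shackle in the rest

### The arm

A 6-joint arm with a two-finger parallel gripper is mounted at the origin on the work surface. World frame = base frame: x ahead of the robot, y to its left, z up, the work surface at z = 0. Lengths are in m, angles in degrees, forces in N, time in s.
With the tool pointing down it reaches from about 0.25 to 0.725 m from the base axis. Payload 9.7 kg.
Tool frame: the origin (TCP) lies on the centre line of the jaws, within the pads' length; the fingertips stand bot.nose_length ahead of it and the grasp point (between the pads) lies 11 mm behind it (bot.nose_length is the distance from the TCP to the fingertips, in m); z points along the fingers, y is the line along which they close (so a half turn about z gives the same grasp; the last joint's range is limited). The gripper opens to 85 mm and grips with 20 to 120 N. Pads are 22 mm wide; open, the fingers measure 114 mm over their backs; the gripper's body (76 mm by 85 mm) begins 54 mm behind the grasp point. The pads swing forward as they close: fully open they stand 13 mm farther back than shut.
Start: joints at [0, 4.979, 10.078, 95.1, 0, 90], TCP at [0.55, -0, 0.239] pointing down, gripper open.
Joint ranges: [-179.16, 179.16], [-48.56, 103.87], [-65.8, 70.77], [-126.05, 130.52], [-82.76, 87.17], [-180, 180]. Speed limits (degrees/s): [127.2, 127.2, 147.25, 180, 180, 180].

### API

Orientations are given as [roll, pitch, yaw] about the fixed x, y, z axes, in that order (R = Rz(yaw) Ry(pitch) Rx(roll)).
In Python, from workcell import bot gives the robot as it stands. The module is installed in compiled form; this text tells all that it offers.
- The arm moves only by the shell command python3 -m inch 'ROWS' [OPENING] [FORCE]. ROWS is JSON, a list of rows, each a list of 4 numbers: the shift along the world's x, y, z in cm, then the turn about the world's z in degrees. A call has exactly 8 rows; each row is the pose to reach, as a shift and turn from the pose commanded when the call began; what a row does not reach only later rows make up. A row lasts 1/8 s, in which the tool goes at most 62.5 mm and 10.7 degrees, less where a joint would pass 70% of its speed; a pose out of reach is approached as far as the arm can. A call with a gripper value outside its range is refused whole. OPENING is the finger opening in cm, from 0 to 8.54, set as the call begins (- or left out, the last holds). The fingers move at their own pace and stop on an object; FORCE is the grip in N (left out, the last holds). Time passes only in rows, so rows that repeat a pose let the fingers close, or fill a call up. It gives the time, the measured TCP pose, the force, the opening and the grip force at its end, in the units of the state.
- bot.get_obs(): the state, without advancing time (a new reading comes with each control period).
- bot.camera(name): name is "scene" or "side" or "wrist"; returns a dict with "img" (400x640x3 uint8, red, green, blue), "fovy" (degrees; the focal length in pixels is half the picture's height over the tangent of half this angle, whatever the lens; pixels are square), "cx", "cy" (the principal point, pixels), "R" (3x3) and "t" (3): a world point X has camera coordinates R X + t; the wrist camera has in their place "mount" (4x4, takes a point from camera to tool coordinates, whose origin is the TCP and whose axes are the flange's). Camera axes: x right, y down, z forward; pixel columns grow to the right and rows downward; lengths in m; the calibration is good to about 2 mm. A picture is of the moment at which its call begins: read the wrist's pose just before it. There is no depth.
- bot.job_done(): hands the job in; it is judged then, once.
Trained networks look in a picture, given as the dict that the camera call returned (one of the last four; its "shot" number tells which), for a name from the list of things; names that differ only in an ending like _2 or _b are one class to them, and where a whole thing is asked for, a point or a joint stands for the part that bears it (a point fixed in the world has none). Each returns a list of dicts, best first, with "score" (0 to 1); they miss things now and then, are a little off and sometimes report something else, mostly with a low value. They report only what shows in the picture. A call takes as long as a camera call. They do not tell look-alikes from the thing itself.
- bot.find_in(thing, picture): "point" ([column, row] in pixels, amid what is visible of it).
- bot.landmark_of(thing, picture): "point" ([column, row] in pixels: a listed point, or the origin of a listed thing).
The state is a dict: "time": time; "q": joint angles; "qd": joint speeds; "joint_efforts": joint torques, N m; "ee_pos": TCP position; "tcp_rot": TCP orientation; "wrist_force": force on the tool from outside, world axes, zero at the start; "torque": the same for the moment, N m; "opening": finger opening in m; "grasp_force": force on a finger pad.
Only numpy, scipy, OpenCV 4.12 (cv2) and the standard library are available. Lean on these libraries where they do the work, as an engineer would, in place of code of your own. Each camera call takes 0.05 s, during which the arm holds its last target. There are 200 camera calls.

### The job

Unlock the fossil turntable: turn the left dial (as the robot sees it) to 3 and the right dial to 2, counted in pips. The lock is worn, so feel for the point near each mark where the dial catches, and do not force a dial past its catch or pull hard on a locked shackle. When the shackle has sprung up at both legs, draw it straight out, stand it upright all the way down in the slot of the wooden rest and let go, leaving the dials as set and the other things where they are.

Things in the scene. Friction and masses are not known exactly. Their poses are not given: they have to be found in the camera images.
- lock: Grey lock block fixed to the table, 120 (x) x 280 (y) x 50 mm high; origin under its centre, z up. Dials turn about vertical axes at x 0, y +92 mm (left) and -92 mm (right). Shackle legs stand in wells at x 0, y +38 and -38 mm (play 1.5 mm in x, 3 mm in y); the shackle comes out straight up. Marks of 1 to 4 pips lie 45 degrees apart, clockwise, around each dial; +x lies midway between 2 and 3.
- dial_left (a joint): Left dial, rad, growing clockwise from above: 0 at mark 1, 0.785 per mark, mark 3 at 1.571; end stops -0.15 and 2.5. Starts 0.6 to 1.1 below mark 3. Friction 0.1 N m. Its hidden gate opens within 0.34 rad of mark 3: there the left leg springs up 5 mm and catches the dial; after some 0.1 rad of play a spring resists more turning at 7 N m per rad (0.38 N m presses the leg with about 10 N).
- dial_right (a joint): Right dial, same scale and behaviour: mark 2 is at 0.785; it starts 0.6 to 1.1 above it, so it turns anticlockwise. Its own hidden gate opens within 0.34 rad of mark 2 and lets the right leg spring up.
- knob_left_grip (a point): Point on the left dial's axis 77 mm above the table, the lowest height for the middle of the finger pads. Knob: upright black bar 46 mm long (54 with its pointed nose), 14 mm wide, from 54 to 92 mm above the table, white line on top towards the nose, on an aluminium skirt of radius 29 mm. x axis points along the bar to the nose, which shows the number; z up.
- knob_right_grip (a point): The same on the right dial.
- shackle: Steel shackle, 0.16 to 0.29 kg, a flat-topped U, 84.5 mm high. Origin midway between the leg ends, z up, y from leg to leg. Legs 8 x 10 mm at y +-38 mm; feet reach out to y +-59 mm, 12 to 22 mm above the leg ends. Locked, its origin is 8 mm above the table; it rises 3 mm and leans 0.06 rad when one leg has sprung up, 5 mm and level when both have. Clear of the lock with its origin over 50 mm high.
- shackle_grip (a point): Centre of the shackle's level grip bar: along y, 9 x 9 mm, 52 mm long, 80 mm above the leg ends. Axes as the shackle.
- rest: Dark wooden rest fixed to the table, 54 (x) x 170 (y) x 45 mm high; origin at the centre of its underside. Its slot is open at the top, 18 mm wide in x, 134 mm long in y, 35 mm deep: the slot floor is 10 mm above the table. The shackle stands in it either way round, its leg ends on the floor.
- jaw: Beige fossil jaw piece with four teeth, 135 x 32 x 43 mm, lying loose on the turntable; to be left alone. Origin under its centre.
- lamp: Black bakelite lamp base, round, radius 55 mm, 45 mm high, loose; to be left alone. Origin under its centre.
- cube: Clear acrylic cube, 50 mm, with a specimen inside, loose; to be left alone. Origin under its centre.
- square: Brass set square, arms 100 and 80 mm, 20 mm wide, 8 mm thick, loose; to be left alone. Origin near the inner corner, on the underside.
- turntable: Aluminium turntable disc behind the lock block, radius 120 mm, 235 mm from the lock's origin in its +x, top 58 mm above the table; origin on its axis at table height. Its locking tongue, 46 mm wide, top 57 mm above the table, reaches under the shackle's bow between the legs.
- spindle_left: Hidden steel spindle and gate inside the lock under the left knob, turned by it through the spring; origin at table height on the dial axis, x axis as the knob when unloaded. The gate may press on the shackle with 12 N at most.
- spindle_right: The same under the right knob.
There are look-alikes about, which are no part of the job. What is shaped like the rest but blue or yellow is not meant. Of the things that look like the shackle, the smaller one is meant.

How it is judged (in metres and radians):
On the way, in this order (a step that is already met when the one before it is completed fails the run):
1. both dials caught: the shackle has sprung up at both legs, still in the lock and not held (z of shackle in the frame of lock between 0.0118 and 0.016 m and horizontal distance between shackle and lock below 0.006 m and contact force between the fingers and shackle below 0.2 N and angle between shackle's own z axis and vertical below 0.035 rad), for 0.2 s.
2. the shackle is drawn clear above the lock block (z of shackle in the frame of lock above 0.045 m), for 0.1 s.
At the end, for the whole second after the job is handed in: Shackle stands released and at rest in the rest's slot, leg ends within 5 mm of its floor, 9 mm across and 12 mm along from its centre, tilt under 0.4 rad; left dial within 0.55 rad of mark 3, right within 0.55 rad of mark 2; jaw, lamp base, cube and set square within 20 mm of their starts (x of shackle in the frame of rest between -0.009 and 0.009 m and y of shackle in the frame of rest between -0.012 and 0.012 m and z of shackle in the frame of rest below 0.015 m and angle between shackle's own z axis and vertical below 0.4 rad and linear speed of shackle below 0.02 m/s and contact force between the fingers and shackle below 0.1 N and value of joint dial_left between 1.02 and 2.12 rad and value of joint dial_right between 0.235 and 1.335 rad and distance of each of jaw, lamp, cube, square from where it was at the start of the episode below 0.02 m); the robot touches nothing.
It fails at once if left dial forced past its catch, or the locked shackle pulled hard (over 12 N between gate and shackle) (contact force between shackle and spindle_left above 12 N).
It fails at once if right dial forced past its catch, or the locked shackle pulled hard (over 12 N between gate and shackle) (contact force between shackle and spindle_right above 12 N).
It fails at once if a bystander knocked away (distance of any of jaw, lamp, cube, square from where it was at the start of the episode above 0.03 m).
It also fails if it takes over 72 s, if anything falls off the work surface, if the arm or the gripper's body presses on something with over 40 N, if the wrist force passes 120 N, or if a joint passes its speed limit or range.

## Working session

There is one attempt and no reset: what is moved stays moved. The work goes in short steps, Python scripts to look and compute and a shell command to move; the robot and the scene stay as the last step left them, time stands still between calls to the robot, and variables do not carry over. Pictures are saved under pics/ and viewed, at most 10 in all, crops included, and the job is handed in when it is done.

```bash
mkdir -p pics; cat > h.py <<'E'
import numpy as np, cv2
from scipy.spatial.transform import Rotation as Ro
from workcell import bot
def cam(name):
    o=bot.get_obs(); c=bot.camera(name)
    if 'R' not in c:
        T=np.eye(4); T[:3,:3]=Ro.from_euler('xyz',o['tcp_rot'],degrees=True).as_matrix(); T[:3,3]=o['ee_pos']
        W=T@np.array(c['mount']); c['R']=W[:3,:3].T; c['t']=-W[:3,:3].T@W[:3,3]
    return c
def ray(c,p):
    f=200/np.tan(np.radians(c['fovy'])/2); R=np.array(c['R']);t=np.array(c['t'])
    d=R.T@np.array([(p[0]-c['cx'])/f,(p[1]-c['cy'])/f,1.]); return -R.T@t,d
def onz(c,p,z):
    o,d=ray(c,p); return o+d*(z-o[2])/d[2]
def proj(c,X):
    f=200/np.tan(np.radians(c['fovy'])/2); x=np.array(c['R'])@np.array(X)+np.array(c['t'])
    return x[:2]/x[2]*f+[c['cx'],c['cy']]
def save(c,n): cv2.imwrite(f'pics/{n}.png',c['img'][:,:,::-1])
E
cat > a.py <<'E'
from h import *
o=bot.get_obs(); print({k:np.round(v,3).tolist() for k,v in o.items()}, bot.nose_length)
Z={'lock':0,'knob_left_grip':.077,'knob_right_grip':.077,'shackle':.008,'shackle_grip':.088,'rest':0,'turntable':0,'jaw':.058,'lamp':0,'cube':0,'square':0}
for n in ['scene','side','wrist']:
    c=cam(n); save(c,n+'0'); print(n,c.get('fovy'),np.round(-np.array(c['R']).T@c['t'],3))
    for k,z in Z.items():
        print(k,[(np.round(r['point']).tolist(),round(r['score'],2),np.round(onz(c,r['point'],z)[:2],4).tolist()) for r in bot.landmark_of(k,c) if r['score']>.2])
E
python3 a.py
```

```text
{'time': 0.0, 'q': [-0.003, 5.012, 10.035, 95.1, 0.001, 90.001], 'qd': [0.055, -0.028, -0.01, 0.042, 0.041, -0.074], 'joint_efforts': [0.001, -52.039, 46.48, 0.016, 0.0, -0.0], 'ee_pos': [0.55, -0.0, 0.239], 'tcp_rot': [-179.923, -0.001, 89.997], 'wrist_force': [-0.583, -0.397, 0.654], 'torque': [-0.007, 0.001, -0.062], 'grasp_force': 0.0, 'opening': 0.085} 0.008
scene 48.97907158750134 [1.397 0.401 0.841]
lock [([291.0, 203.0], 0.71, [0.4925, -0.0155])]
knob_left_grip [([318.0, 188.0], 0.61, [0.4876, 0.0684])]
knob_right_grip [([260.0, 173.0], 0.81, [0.4858, -0.1149]), ([252.0, 254.0], 0.54, [0.7834, 0.0133])]
shackle [([269.0, 159.0], 0.89, [0.3239, -0.1692]), ([288.0, 202.0], 0.49, [0.5024, -0.0209])]
shackle_grip [([288.0, 178.0], 0.75, [0.492, -0.0222]), ([267.0, 128.0], 0.59, [0.2652, -0.1987]), ([287.0, 199.0], 0.22, [0.5774, 0.0131])]
rest [([399.0, 236.0], 0.79, [0.5128, 0.3135]), ([384.0, 190.0], 0.77, [0.3303, 0.2244]), ([486.0, 272.0], 0.7, [0.5567, 0.5453])]
turntable [([252.0, 257.0], 0.63, [0.7294, -0.0218])]
jaw [([245.0, 239.0], 0.64, [0.7277, -0.0365])]
lamp [([194.
[... 720 characters left out ...]
, -0.0402])]
lamp [([391.0, 309.0], 0.96, [0.5554, -0.3243])]
cube [([318.0, 165.0], 0.46, [0.7039, 0.3617])]
square [([447.0, 309.0], 0.62, [0.6797, -0.3892]), ([382.0, 219.0], 0.24, [0.7356, -0.0119])]
wrist 70.14304399872108 [0.55  0.065 0.374]
lock [([286.0, 186.0], 0.88, [0.4951, -0.0231])]
knob_left_grip [([270.0, 110.0], 0.74, [0.494, 0.0733])]
knob_right_grip [([277.0, 277.0], 0.91, [0.4921, -0.1145])]
shackle [([283.0, 186.0], 0.88, [0.4933, -0.0212])]
shackle_grip [([269.0, 204.0], 0.76, [0.4904, -0.0214])]
rest []
turntable [([460.0, 186.0], 0.74, [0.7297, -0.0232])]
jaw [([483.0, 205.0], 0.79, [0.7314, -0.0315]), ([288.0, 185.0], 0.72, [0.506, -0.0081])]
lamp []
cube []
square []
```

```bash
cd pics; python3 -c "
import cv2
a=cv2.imread('scene0.png')[90:330,150:530];cv2.imwrite('sc.png',cv2.resize(a,None,fx=2,fy=2))"
```

```text
(no output)
```

View pics/wrist0.png

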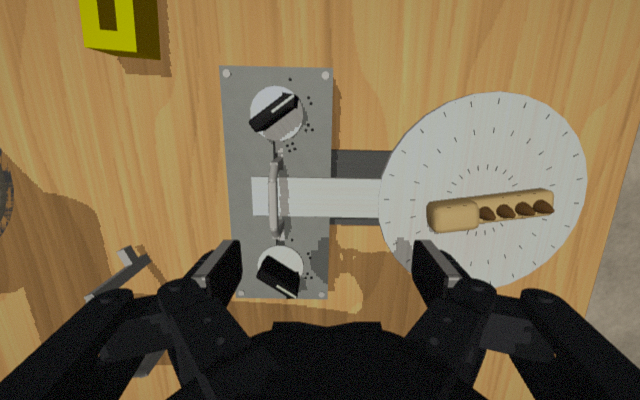

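View pics/sc.png

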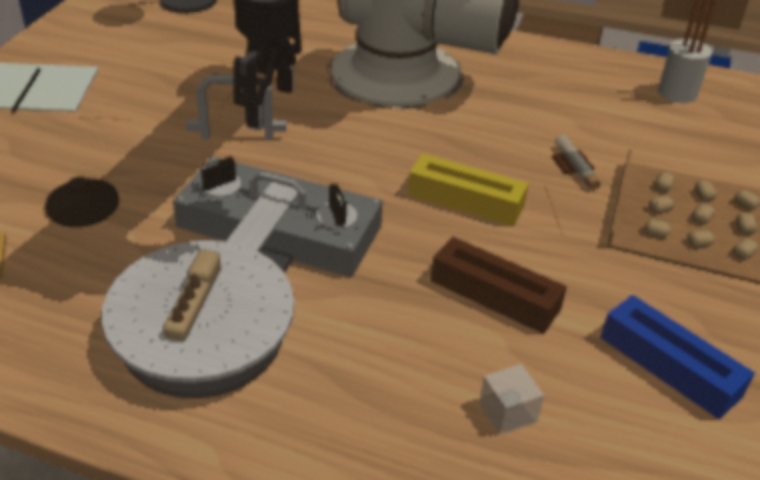

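Lock near image centre of the wrist view, left knob at (276,112) nose up-right, right knob at (280,275) nose down-right. The brown rest is the middle of the three (scene px ≈ (399,236)).

```bash
cat > b.py <<'E'
from h import *
w=cv2.imread('pics/wrist0.png'); s=cv2.imread('pics/scene0.png'); d=cv2.imread('pics/side0.png')
k=lambda a:cv2.resize(a,None,fx=4,fy=4,interpolation=cv2.INTER_CUBIC)
top=np.hstack([k(w[75:147,235:335]),k(w[237:309,235:335])])
bot_=np.hstack([k(s[205:275,360:460][:70]),k(d[150:220,230:330])])
cv2.imwrite('pics/z.png',np.vstack([top,bot_]))
E
python3 b.py
```

```text
(no output)
```

View pics/z.png

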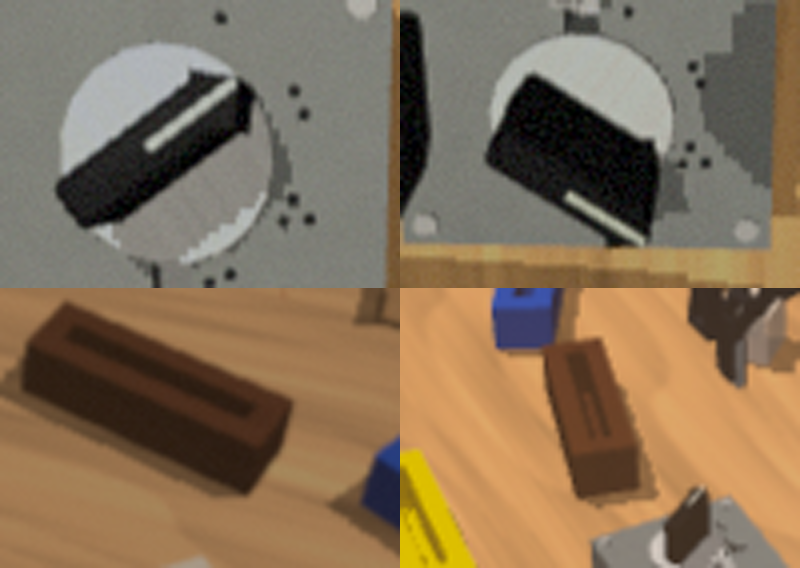

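Knob white lines, screws, skirt circles and the rest's top corners are read off the crop; now converting them.

```bash
cat > c.py <<'E'
from h import *
c=cam('wrist'); P=lambda p,z:onz(c,p,z)[:2]
ang=lambda a,b:np.degrees(np.arctan2(*(b-a)[::-1]))
S=[P(p,.05) for p in [(227,73),(326,75),(241.25,293.25),(321.75,294.5)]]
print('screws',np.round(S,4),np.mean(S,0),'x-edges',ang(S[0],S[1]),ang(S[2],S[3]),'y-edges',ang(S[2],S[0])-90,ang(S[3],S[1])-90)
L=[P(p,.092) for p in [(272.5,111.25),(293.75,96.25)]]; Rr=[P(p,.092) for p in [(277,286),(296.25,297)]]
print('nose L',np.round(L,4),ang(*L),'R',np.round(Rr,4),ang(*Rr))
a,b=P((276.5,113.25),.054),P((276.75,272),.054); print('skirts',a,b,(a+b)/2,ang(b,a)-90)
s=bot.camera('scene'); Q=[onz(s,p,.045)[:2] for p in [(377,208.75),(433,233.75),(365.5,221.75)]]
print('rest scene',np.round(Q,4),'c',(Q[1]+Q[2])/2,ang(Q[0],Q[1])-90)
d=bot.camera('side'); Q=[onz(d,p,.045)[:2] for p in [(267,165),(280.75,163),(289.25,192.5),(273.75,194.75)]]
print('rest side',np.round(Q,4),'c',np.mean(Q,0),ang(Q[3],Q[0])-90,ang(Q[2],Q[1])-90)
E
python3 c.py
```

```text
screws [[ 0.4455  0.1112]
 [ 0.5499  0.1092]
 [ 0.4395 -0.1542]
 [ 0.5441 -0.1562]] [ 0.49475888 -0.02250092] x-edges -1.0932838454774665 -1.0628460360817926 y-edges -1.2958000607362266 -1.2399842057574375
nose L [[0.4991 0.0716]
 [0.5197 0.0851]] 33.19567774741803 R [[ 0.4947 -0.1165]
 [ 0.5159 -0.1307]] -33.79363511359076
skirts [0.49646491 0.07037922] [ 0.48785914 -0.12106533] [ 0.49216203 -0.02534305] -2.57381101188048
rest scene [[0.4766 0.2382]
 [0.5187 0.3986]
 [0.5394 0.2234]] c [0.52905151 0.3110247 ] -14.695980138800337
rest side [[0.515  0.3875]
 [0.5629 0.376 ]
 [0.5149 0.2013]
 [0.4657 0.2142]] c [0.51464151 0.29476779] -15.89011047691622 -15.374833805922137
```

```bash
python3 -m inch '[[-2,3,-4,-5],[-4,6,-8,-10],[-5.3,6.95,-10,-10],[-5.3,6.95,-10,-10],[-5.3,6.95,-10,-10],[-5.3,6.95,-10,-10],[-5.3,6.95,-10,-10],[-5.3,6.95,-10,-10]]' 4.5 40; python3 -c "
from h import *
o=bot.get_obs();print(o['q'],o['ee_pos'],o['tcp_rot'],o['torque'],o['wrist_force'])
c=cam('wrist');save(c,'w1')
for k in ['knob_left_grip','shackle_grip']: print(k,[(r['score'],onz(c,r['point'],.077 if 'k' == k[0] else .088)) for r in bot.landmark_of(k,c)])"
```

```text
time: 2.95
ee_pos: [0.4973, 0.0693, 0.1395]
tcp_rot: [180.0, -0.0, 80.0]
wrist_force: [-0.2, 0.4, -0.5]
opening: 0.0446
grasp_force: 0.0
[ 7.93296022e+00 -2.42075357e+00 -8.48702766e+00  8.39185221e+01
 -1.80509488e-03  1.07957410e+02] [0.49727413 0.06928527 0.13949683] [ 1.79984980e+02 -2.97033409e-03  7.99755502e+01] [-0.04205038 -0.030761    0.01466266] [-0.21322009  0.3716055  -0.53126507]
knob_left_grip [(0.96, array([0.49852913, 0.0721531 , 0.077     ]))]
shackle_grip [(0.69, array([ 0.49139551, -0.02330402,  0.088     ]))]
```

```bash
python3 -m inch '[[0,0.1,0,10.6],[0,0.1,0,21],[0,0.1,0,31.5],[0,0.1,0,42],[0,0.1,0,52.5],[0,0.1,0,63],[0,0.1,0,73.5],[0,0.1,0,84]]'; python3 -m inch '[[0,0,0,10.5],[0,0,0,21],[0,0,-0.5,31.5],[0,0,-1,42],[0,0,-2.5,49.2],[0,0,-5,49.2],[0,0,-7,49.2],[0,0,-7,49.2]]'
python3 -c "
from h import *
o=bot.get_obs();print(o['time'],o['q'],o['torque'],o['wrist_force'])
c=cam('wrist');save(c,'w2')"
```

```text
time: 4.1
ee_pos: [0.497, 0.0705, 0.1393]
tcp_rot: [-180.0, -0.0, 164.3]
wrist_force: [-0.2, -0.3, -0.8]
opening: 0.0451
grasp_force: 0.0
time: 5.1
ee_pos: [0.496, 0.0704, 0.0679]
tcp_rot: [179.9, -0.1, -146.8]
wrist_force: [-0.2, 1.0, 0.6]
opening: 0.045
grasp_force: 0.0
5.1 [ 8.07500212e+00 -1.35672629e+00 -1.53852124e+01  7.61303508e+01
 -3.25773950e-03 -2.51284955e+01] [ 0.00522743 -0.00750104 -0.01069178] [-0.21121304  0.9520422   0.58139934]
```

View pics/w2.png

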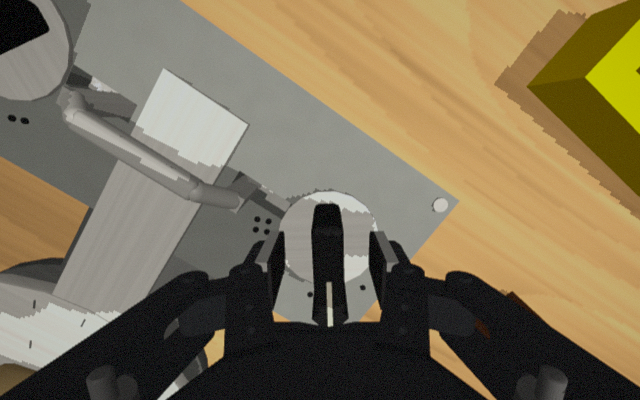

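The knob bar stands centred and aligned between the fingers at (328,265). Closing, then turning coarsely.

```bash
cat > t.py <<'E'
from h import *
import sys
o=bot.get_obs();print('t',o['time'],'yaw',round(o['tcp_rot'][2],2),'q6',round(o['q'][5],1),'tq',np.round(o['torque'],3),'F',np.round(o['wrist_force'],1),'op',round(o['opening'],4))
if len(sys.argv)>1: sys.exit(abs(o['torque'][2])>float(sys.argv[1]))
E
python3 -m inch '[[0,0,0,0],[0,0,0,0],[0,0,0,0],[0,0,0,0],[0,0,0,0],[0,0,0,0],[0,0,0,0],[0,0,0,0]]' 0 40 >/dev/null; python3 t.py
python3 -m inch '[[0,0,0,-5],[0,0,0,-10],[0,0,0,-15],[0,0,0,-20],[0,0,0,-24],[0,0,0,-28],[0,0,0,-31],[0,0,0,-33]]' >/dev/null; python3 t.py
python3 -c "
from h import *
c=cam('wrist');save(c,'w3')"
```

```text
t 6.15 yaw -146.74 q6 -25.1 tq [1.263 0.734 0.029] F [-4.5  7.9  5.6] op 0.0134
t 7.15 yaw -179.84 q6 7.9 tq [0.399 0.619 0.081] F [-2.2  2.4  6.7] op 0.0134
```

```bash
R() { :; }
python3 -m inch '[[0,0,0,-1],[0,0,0,-2],[0,0,0,-2.5],[0,0,0,-2.5],[0,0,0,-2.5],[0,0,0,-2.5],[0,0,0,-2.5],[0,0,0,-2.5]]' >/dev/null; python3 t.py 0.17 &&
python3 -m inch '[[0,0,0,-1],[0,0,0,-2],[0,0,0,-2.5],[0,0,0,-2.5],[0,0,0,-2.5],[0,0,0,-2.5],[0,0,0,-2.5],[0,0,0,-2.5]]' >/dev/null && python3 t.py 0.17 &&
python3 -m inch '[[0,0,0,-1],[0,0,0,-2],[0,0,0,-2.5],[0,0,0,-2.5],[0,0,0,-2.5],[0,0,0,-2.5],[0,0,0,-2.5],[0,0,0,-2.5]]' >/dev/null && python3 t.py 0.17
```

```text
t 8.2 yaw 177.73 q6 10.4 tq [0.375 0.64  0.066] F [-3.   3.5  6.2] op 0.0133False
```

```bash
sed -i 's/sys.exit(\(.*\))$/sys.exit(int(\1))/' t.py
python3 -m inch '[[0,0,0,-1],[0,0,0,-2],[0,0,0,-2.5],[0,0,0,-2.5],[0,0,0,-2.5],[0,0,0,-2.5],[0,0,0,-2.5],[0,0,0,-2.5]]' >/dev/null; python3 t.py 0.17 &&
python3 -m inch '[[0,0,0,-1],[0,0,0,-2],[0,0,0,-2.5],[0,0,0,-2.5],[0,0,0,-2.5],[0,0,0,-2.5],[0,0,0,-2.5],[0,0,0,-2.5]]' >/dev/null && python3 t.py 0.17 &&
python3 -m inch '[[0,0,0,-1],[0,0,0,-2],[0,0,0,-2.5],[0,0,0,-2.5],[0,0,0,-2.5],[0,0,0,-2.5],[0,0,0,-2.5],[0,0,0,-2.5]]' >/dev/null && python3 t.py 0.17 &&
python3 -m inch '[[0,0,0,-1],[0,0,0,-2],[0,0,0,-2.5],[0,0,0,-2.5],[0,0,0,-2.5],[0,0,0,-2.5],[0,0,0,-2.5],[0,0,0,-2.5]]' >/dev/null && python3 t.py 0.17
```

```text
t 9.2 yaw 175.22 q6 12.9 tq [0.276 0.609 0.032] F [-3.3  2.9  6. ] op 0.0134
t 10.2 yaw 172.72 q6 15.4 tq [ 0.255  0.722 -0.042] F [-2.4  2.1  6.4] op 0.0132
t 11.2 yaw 170.21 q6 17.9 tq [ 0.134  0.74  -0.063] F [-4.3  1.5  5.9] op 0.0134
t 12.2 yaw 167.71 q6 20.4 tq [0.122 0.677 0.018] F [-3.6  1.8  6.2] op 0.0129
```

```bash

python3 -m inch '[[0,0,0,-1],[0,0,0,-2],[0,0,0,-2.5],[0,0,0,-2.5],[0,0,0,-2.5],[0,0,0,-2.5],[0,0,0,-2.5],[0,0,0,-2.5]]' >/dev/null; python3 t.py 0.15 &&
python3 -m inch '[[0,0,0,-1],[0,0,0,-2],[0,0,0,-2.5],[0,0,0,-2.5],[0,0,0,-2.5],[0,0,0,-2.5],[0,0,0,-2.5],[0,0,0,-2.5]]' >/dev/null && python3 t.py 0.15 &&
python3 -m inch '[[0,0,0,-1],[0,0,0,-2],[0,0,0,-2.5],[0,0,0,-2.5],[0,0,0,-2.5],[0,0,0,-2.5],[0,0,0,-2.5],[0,0,0,-2.5]]' >/dev/null && python3 t.py 0.15 &&
python3 -m inch '[[0,0,0,-1],[0,0,0,-2],[0,0,0,-2.5],[0,0,0,-2.5],[0,0,0,-2.5],[0,0,0,-2.5],[0,0,0,-2.5],[0,0,0,-2.5]]' >/dev/null && python3 t.py 0.15
```

```text
t 13.2 yaw 165.23 q6 22.9 tq [-0.03   0.704  0.228] F [-4.   0.2  6.1] op 0.0135
```

```bash
python3 -m inch '[[0,0,0,-0.5],[0,0,0,-0.8],[0,0,0,-0.8],[0,0,0,-0.8],[0,0,0,-0.8],[0,0,0,-0.8],[0,0,0,-0.8],[0,0,0,-0.8]]' >/dev/null; python3 t.py; python3 -c "
from h import *
c=cam('wrist');save(c,'w4');c=cam('side');save(c,'s4')
a=cv2.imread('pics/w4.png')[20:300,0:400]
s=cv2.resize(np.hstack([cv2.imread('pics/side0.png')[215:265,285:350],c['img'][215:265,285:350,::-1]]),None,fx=5,fy=5)[:, :790]
cv2.imwrite('pics/v4.png',np.vstack([np.pad(a,((0,0),(0,s.shape[1]-400),(0,0))),s]))"
```

```text
t 14.2 yaw 164.44 q6 23.6 tq [-0.028  0.634  0.338] F [-2.   0.4  6.8] op 0.0134
```

View pics/v4.png

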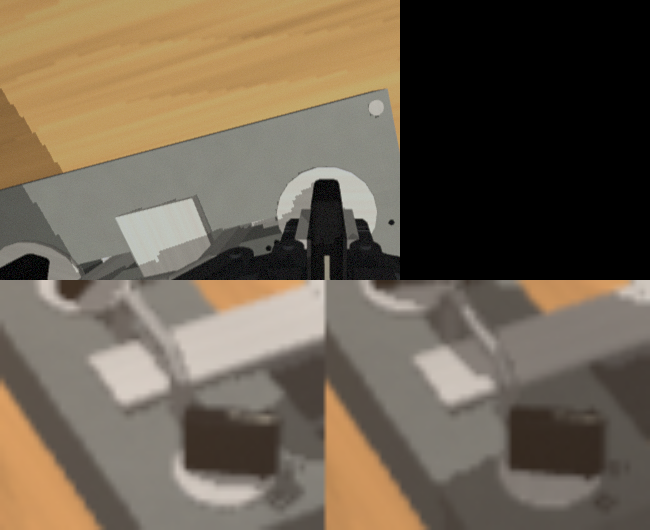

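Torque grows with the spring slope (0.23→0.34 N m): left is caught, and the side crop shows the shackle's near end changed. Easing off, releasing, going to the right knob.

```bash
python3 -m inch '[[0,0,0,1],[0,0,0,2],[0,0,0,2],[0,0,0,2],[0,0,1,2],[0,0,3,2],[0,0,5,2],[0,0,6,0]]' 4.5 40 >/dev/null; python3 t.py
python3 -m inch '[[0,-4,0,-5],[-0.2,-10,0,-10],[-0.4,-15,0,-15],[-0.4,-18.5,0,-18.2],[-0.4,-18.5,0,-18.2],[-0.4,-18.5,0,-18.2],[-0.4,-18.5,-0.5,-18.2],[-0.4,-18.5,-1,-18.2]]'
python3 -c "
from h import *
c=cam('wrist');save(c,'w5')
for k in ['knob_right_grip']: print(k,[(r['score'],r['point'],onz(c,r['point'],.077 if 'k' == k[0] else .088)) for r in bot.landmark_of(k,c)])
print(proj(c,[.4929,-.1145,.092]))
cv2.imwrite('pics/v5.png',c['img'][:,:,::-1])"
```

```text
t 15.3 yaw 164.3 q6 23.8 tq [0.025 0.005 0.01 ] F [ 0.3  1.1 -0.4] op 0.045
time: 16.3
ee_pos: [0.4931, -0.1137, 0.1189]
tcp_rot: [180.0, -0.0, 146.3]
wrist_force: [-0.4, -0.0, -1.0]
opening: 0.0448
grasp_force: 0.0
knob_right_grip [(0.8, [326.4, 220.2], array([ 0.49175111, -0.11395458,  0.077     ]))]
[326.72531087 230.70620632]
```

View pics/v5.png

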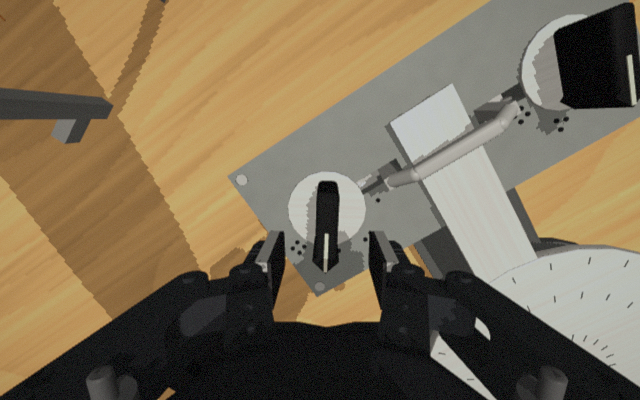

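Right knob centred at (328,225), aligned with the fingers. Descend, close, coarse-turn +32°.

```bash
python3 -m inch '[[0,0,-2,0],[0,0,-4,0],[0,0,-5,0],[0,0,-5,0],[0,0,-5,0],[0,0,-5,0],[0,0,-5,0],[0,0,-5,0]]' >/dev/null; python3 t.py
python3 -m inch '[[0,0,0,0],[0,0,0,0],[0,0,0,0],[0,0,0,0],[0,0,0,0],[0,0,0,0],[0,0,0,0],[0,0,0,0]]' 0 40 >/dev/null; python3 t.py 1 &&
python3 -m inch '[[0,0,0,5],[0,0,0,10],[0,0,0,15],[0,0,0,20],[0,0,0,24],[0,0,0,28],[0,0,0,30],[0,0,0,32]]' >/dev/null; python3 t.py
```

```text
t 17.4 yaw 146.2 q6 20.7 tq [-0.09   0.043 -0.023] F [ 1.1 -0.7  0.4] op 0.0452
t 18.4 yaw 146.23 q6 20.7 tq [ 0.786 -0.365 -0.023] F [2.5 4.9 0.4] op 0.0133
t 19.4 yaw 178.33 q6 -11.3 tq [ 1.833 -0.732 -0.153] F [ 4.9 10.5  0.6] op 0.0134
```

```bash

python3 -m inch '[[0,0,0,1],[0,0,0,2],[0,0,0,2.5],[0,0,0,2.5],[0,0,0,2.5],[0,0,0,2.5],[0,0,0,2.5],[0,0,0,2.5]]' >/dev/null; python3 t.py 0.2 &&
python3 -m inch '[[0,0,0,1],[0,0,0,2],[0,0,0,2.5],[0,0,0,2.5],[0,0,0,2.5],[0,0,0,2.5],[0,0,0,2.5],[0,0,0,2.5]]' >/dev/null && python3 t.py 0.2 &&
python3 -m inch '[[0,0,0,1],[0,0,0,2],[0,0,0,2.5],[0,0,0,2.5],[0,0,0,2.5],[0,0,0,2.5],[0,0,0,2.5],[0,0,0,2.5]]' >/dev/null && python3 t.py 0.2 &&
python3 -m inch '[[0,0,0,1],[0,0,0,2],[0,0,0,2.5],[0,0,0,2.5],[0,0,0,2.5],[0,0,0,2.5],[0,0,0,2.5],[0,0,0,2.5]]' >/dev/null && python3 t.py 0.2
```

```text
t 20.4 yaw -179.23 q6 -13.8 tq [ 1.965 -0.698 -0.111] F [ 4.2 11.   1.1] op 0.0131
t 21.4 yaw -176.73 q6 -16.3 tq [ 2.03  -0.739 -0.051] F [ 3.4 10.6 -0. ] op 0.0132
t 22.4 yaw -174.23 q6 -18.8 tq [ 2.077 -0.737 -0.076] F [ 4.  12.   1.2] op 0.0134
t 23.4 yaw -171.72 q6 -21.3 tq [ 2.111 -0.706 -0.06 ] F [ 3.7 12.1  0.3] op 0.0132
```

```bash

python3 -m inch '[[0,0,0,1],[0,0,0,2],[0,0,0,2.5],[0,0,0,2.5],[0,0,0,2.5],[0,0,0,2.5],[0,0,0,2.5],[0,0,0,2.5]]' >/dev/null; python3 t.py 0.17 &&
python3 -m inch '[[0,0,0,1],[0,0,0,2],[0,0,0,2.5],[0,0,0,2.5],[0,0,0,2.5],[0,0,0,2.5],[0,0,0,2.5],[0,0,0,2.5]]' >/dev/null && python3 t.py 0.17 &&
python3 -m inch '[[0,0,0,1],[0,0,0,2],[0,0,0,2.5],[0,0,0,2.5],[0,0,0,2.5],[0,0,0,2.5],[0,0,0,2.5],[0,0,0,2.5]]' >/dev/null && python3 t.py 0.17 &&
python3 -m inch '[[0,0,0,1],[0,0,0,2],[0,0,0,2.5],[0,0,0,2.5],[0,0,0,2.5],[0,0,0,2.5],[0,0,0,2.5],[0,0,0,2.5]]' >/dev/null && python3 t.py 0.17
```

```text
t 24.4 yaw -169.22 q6 -23.8 tq [ 2.186 -0.697 -0.067] F [ 2.8 12.6  1.2] op 0.0133
t 25.4 yaw -166.72 q6 -26.3 tq [ 2.319 -0.663 -0.009] F [ 4. 13.  1.] op 0.0137
t 26.4 yaw -164.21 q6 -28.8 tq [ 2.391 -0.608  0.   ] F [ 3.2 14.   1.3] op 0.0137
t 27.4 yaw -161.7 q6 -31.3 tq [ 2.521 -0.623 -0.003] F [ 2.4 14.1  1.6] op 0.0132
```

```bash

python3 -m inch '[[0,0,0,1],[0,0,0,2],[0,0,0,2],[0,0,0,2],[0,0,0,2],[0,0,0,2],[0,0,0,2],[0,0,0,2]]' >/dev/null; python3 t.py 0.09 &&
python3 -m inch '[[0,0,0,1],[0,0,0,2],[0,0,0,2],[0,0,0,2],[0,0,0,2],[0,0,0,2],[0,0,0,2],[0,0,0,2]]' >/dev/null && python3 t.py 0.09 &&
python3 -m inch '[[0,0,0,1],[0,0,0,2],[0,0,0,2],[0,0,0,2],[0,0,0,2],[0,0,0,2],[0,0,0,2],[0,0,0,2]]' >/dev/null && python3 t.py 0.09 &&
python3 -m inch '[[0,0,0,1],[0,0,0,2],[0,0,0,2],[0,0,0,2],[0,0,0,2],[0,0,0,2],[0,0,0,2],[0,0,0,2]]' >/dev/null && python3 t.py 0.09
```

```text
t 28.4 yaw -159.7 q6 -33.3 tq [ 2.463 -0.529 -0.015] F [ 2.6 13.5  1.5] op 0.0134
t 29.4 yaw -157.7 q6 -35.3 tq [ 2.567 -0.612  0.04 ] F [ 3.3 15.   2.5] op 0.0134
t 30.4 yaw -155.71 q6 -37.3 tq [ 2.648 -0.661 -0.156] F [ 2.1 14.3  2.4] op 0.0134
```

```bash
python3 -m inch '[[0,0,0,0.5],[0,0,0,0.7],[0,0,0,0.7],[0,0,0,0.7],[0,0,0,0.7],[0,0,0,0.7],[0,0,0,0.7],[0,0,0,0.7]]' >/dev/null; python3 t.py
```

```text
t 31.4 yaw -155.02 q6 -38.0 tq [ 2.715 -0.588 -0.285] F [ 2.6 15.7  1.7] op 0.0139
```

Torque rose again (−0.16→−0.29): right is caught. Ease off, release, go above the shackle and look.

```bash
python3 -m inch '[[0,0,0,-1.2],[0,0,0,-2.5],[0,0,0,-2.5],[0,0,0,-2.5],[0,0,1,-2.5],[0,0,3,-2.5],[0,0,5,-2.5],[0,0,7,0]]' 4.5 40 >/dev/null; python3 t.py
python3 -m inch '[[0,1,0,10],[0,3,0,20],[0.1,6,0,30],[0.1,9.2,0,40],[0.1,9.2,0,50],[0.1,9.2,0,60],[0.1,9.2,0,63.8],[0.1,9.2,0,63.8]]'
python3 -c "
from h import *
c=cam('wrist')
for k in ['shackle_grip']: print(k,[(r['score'],r['point'],onz(c,r['point'],.093)) for r in bot.landmark_of(k,c)])
print(proj(c,[.4948,-.0225,.093]))
d=cam('side')
s=cv2.resize(np.hstack([cv2.imread('pics/side0.png')[205:275,275:355],d['img'][205:275,275:355,::-1]]),None,fx=3,fy=3)
cv2.imwrite('pics/v6.png',np.vstack([c['img'][:350,:,::-1],np.pad(s,((0,0),(0,640-s.shape[1]),(0,0)))]))"
```

```text
t 32.4 yaw -155.05 q6 -38.0 tq [-0.008 -0.008  0.062] F [1.1 0.7 0.2] op 0.045
time: 33.4
ee_pos: [0.4942, -0.0225, 0.14]
tcp_rot: [-180.0, -0.0, -91.3]
wrist_force: [-0.8, 0.1, -0.3]
opening: 0.0449
grasp_force: 0.0
shackle_grip [(0.82, [326.5, 219.9], array([ 0.49444318, -0.02394077,  0.093     ]))]
[326.02383339 221.91280363]
```

View pics/v6.png

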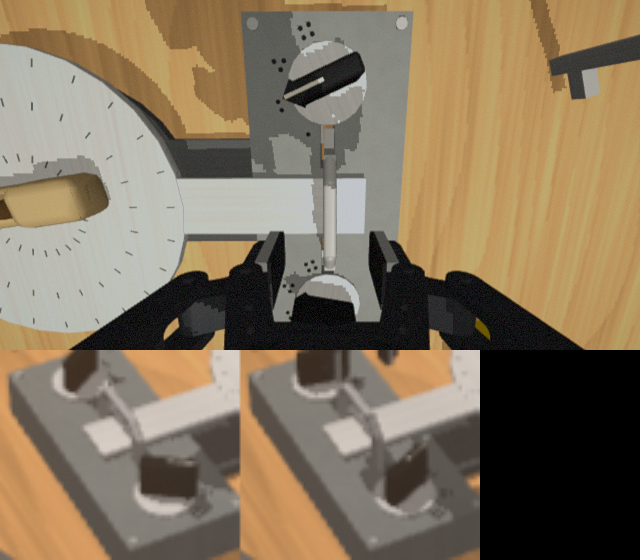

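Shackle centred at (328,215) between the fingers, legs raised. Descend, grip, draw gently.

```bash
python3 -m inch '[[0,0,-2,0],[0,0,-4,0],[0,0,-5.2,0],[0,0,-5.7,0],[0,0,-5.7,0],[0,0,-5.7,0],[0,0,-5.7,0],[0,0,-5.7,0]]' >/dev/null; python3 t.py
python3 -m inch '[[0,0,0,0],[0,0,0,0],[0,0,0,0],[0,0,0,0],[0,0,0,0],[0,0,0,0],[0,0,0,0],[0,0,0,0]]' 0 40 >/dev/null; python3 t.py
python3 -m inch '[[0,0,0.1,0],[0,0,0.2,0],[0,0,0.3,0],[0,0,0.3,0],[0,0,0.3,0],[0,0,0.3,0],[0,0,0.3,0],[0,0,0.3,0]]' >/dev/null; python3 t.py
```

```text
t 34.55 yaw -91.3 q6 -91.3 tq [0.016 0.02  0.011] F [ 0.8 -0.1 -0.9] op 0.0449
t 35.55 yaw -91.3 q6 -91.3 tq [ 0.244  0.361 -0.022] F [-1.7  1.2  1.5] op 0.0082
t 36.55 yaw -91.3 q6 -91.3 tq [-0.016  0.391  0.06 ] F [-1.5 -0.9 -4.1] op 0.0082
```

```bash
python3 -m inch '[[0,0,0.5,0],[0,0,1.2,0],[0,0,2.2,0],[0,0,3.5,0],[0,0,5.5,0],[0,0,8,0],[0,0,11,0],[0,0,12,0]]' >/dev/null; python3 t.py
python3 -c "
from h import *
o=bot.get_obs();print(o['ee_pos'])
c=cam('side'); save(c,'s7');d=cam('scene');save(d,'c7')
for k,z in [('shackle_grip',o['ee_pos'][2]+.011)]:
  for q in (c,d): print(k,[(r['score'],onz(q,r['point'],z)) for r in bot.landmark_of(k,q)])
"
```

```text
t 37.55 yaw -91.3 q6 -91.3 tq [-0.004  0.019  0.019] F [ 0.2 -0.2 -1.5] op 0.0083
[ 0.49475084 -0.02254277  0.20776184]
shackle_grip [(0.88, array([ 0.27030823, -0.26979945,  0.21876184])), (0.72, array([ 0.49112835, -0.02648044,  0.21876184])), (0.67, array([ 0.44075655, -0.45907484,  0.21876184]))]
shackle_grip [(0.87, array([ 0.49098513, -0.0185102 ,  0.21876184])), (0.84, array([ 0.45858197, -0.10120152,  0.21876184]))]
```

```bash
python3 -m inch '[[0.2,3,0,-2],[0.5,8,0,-4],[1,14,0,-7],[1.5,20,0,-10],[2,26,0,-14.1],[2.4,31,0,-14.1],[2.4,32.7,0,-14.1],[2.4,32.7,0,-14.1]]'
python3 -c "
from h import *
print(bot.get_obs()['ee_pos'])
c=cam('wrist');save(c,'w8');np.save('w8.npy',np.hstack([c['R'],np.array(c['t'])[:,None]]))
print([(r['score'],r['point'],onz(c,r['point'],0)) for r in bot.landmark_of('rest',c)])"
```

```text
time: 38.75
ee_pos: [0.5175, 0.305, 0.2038]
tcp_rot: [179.9, -0.1, -105.3]
wrist_force: [0.7, -0.5, -0.6]
opening: 0.008
grasp_force: 39.2
[0.51748608 0.30498742 0.20384149]
[(0.77, [472.6, 55.8], array([0.32949525, 0.21853967, 0.        ])), (0.75, [331.0, 182.6], array([0.51459655, 0.31399269, 0.        ]))]
```

View pics/w8.png

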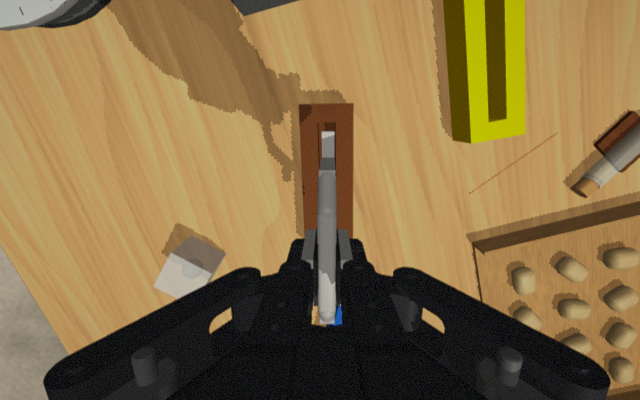

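Rest lies right beneath the shackle: near top edge at row 104 (columns 300–352), slot end at (327,122), foot at (327,133). Working out the offset.

```bash
python3 -c "
from h import *
c=cam('wrist');P=lambda p,z:onz(c,p,z)[:2]
hsv=cv2.cvtColor(c['img'],cv2.COLOR_RGB2HSV)
I=c['img'][:,:,0].astype(int)
for r in (108,115,150,170,190,210,230): print(r,[x for x in range(285,370) if abs(I[r,x+1]-I[r,x-1])>45])
print('col310',[y for y in range(90,140) if abs(I[y+1,310]-I[y-1,310])>45])
a,b=P((300,104),.045),P((352.5,104),.045); print(a,b,np.linalg.norm(a-b))
e=(a+b)/2
for yaw in (-15.3,-14.,-16.5):
  u=np.array([-np.sin(np.radians(yaw)),np.cos(np.radians(yaw))]); print(yaw,e+u*.085)
d,f=P((353,230),.045),P((352.5,104),.045); print('side edge yaw',np.degrees(np.arctan2(*(d-f)[::-1]))-90)
s=P((327,122),.045); print('slot end',s, s+u*.067)
o=bot.get_obs(); print(o['ee_pos'],o['tcp_rot']); z=o['ee_pos'][2]+.011-.08
t=P((327,133),z+.022); print('foot',t, np.linalg.norm(t-o['ee_pos'][:2]))
"
```

```text
108 [299, 300, 353, 354]
115 [299, 300, 353, 354]
150 [292, 293, 334, 353, 354]
170 [335, 337, 353, 354]
190 [295, 353, 354]
210 [296, 353, 354]
230 [297, 305, 317, 335, 336, 338, 353, 354]
col310 [91, 104, 105]
[0.52191481 0.21830344] [0.47209506 0.23207279] 0.05168754340915767
-15.3 [0.51943415 0.30717549]
-14.0 [0.5175683  0.30766325]
-16.5 [0.52114624 0.30668779]
side edge yaw -13.827871433725562
slot end [0.50085588 0.24192386] [0.51988491 0.30616478]
[0.51802223 0.3032532  0.20510294] [ 1.79986391e+02 -3.49173632e-02 -1.05462448e+02]
foot [0.50242765 0.24673442] 0.058630743949401674
```

```bash
python3 -m inch '[[0.05,0.25,-0.5,0],[0.05,0.25,-2,0],[0.05,0.25,-4,0],[0.05,0.25,-6,0],[0.05,0.25,-7.3,0],[0.05,0.25,-7.8,0],[0.05,0.25,-7.8,0],[0.05,0.25,-7.8,0]]'
python3 -c "
from h import *
c=cam('wrist');save(c,'w9');s=cam('scene');d=cam('side')
k=lambda a:cv2.resize(a,None,fx=3,fy=3,interpolation=cv2.INTER_CUBIC)[:,:,::-1]
cv2.imwrite('pics/v9.png',np.vstack([np.hstack([k(s['img'][185:285,355:455]),k(d['img'][130:230,230:330])]),np.hstack([k(c['img'][90:190,250:390]),np.zeros((300,180,3),np.uint8)])]))"
```

```text
time: 39.9
ee_pos: [0.5188, 0.3072, 0.1281]
tcp_rot: [-180.0, 0.0, -105.4]
wrist_force: [-0.7, -0.0, -1.6]
opening: 0.0084
grasp_force: 39.2
```

View pics/v9.png

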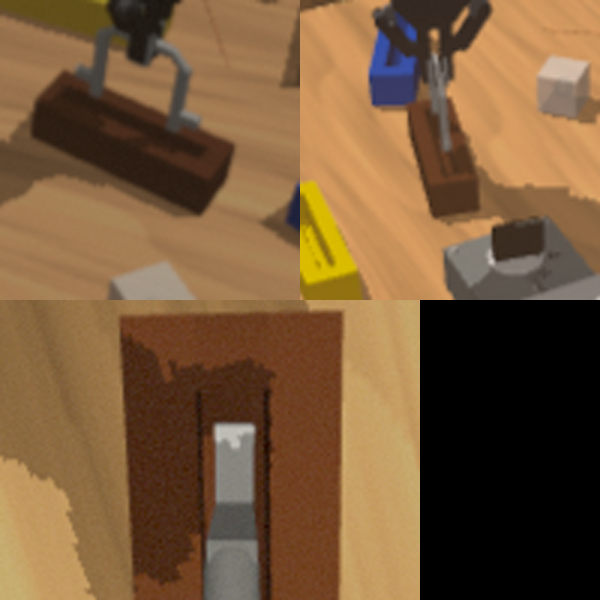

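Foot is centred between the slot's sides (crop 200–268, foot 214–256), with end clearance. Lowering.

```bash
python3 -m inch '[[0,0,-0.6,0],[0,0,-1.2,0],[0,0,-1.8,0],[0,0,-2.4,0],[0,0,-3,0],[0,0,-3.6,0],[0,0,-4.2,0],[0,0,-4.3,0]]' >/dev/null; python3 t.py
python3 -m inch '[[0,0,-0.1,0],[0,0,-0.2,0],[0,0,-0.3,0],[0,0,-0.4,0],[0,0,-0.5,0],[0,0,-0.6,0],[0,0,-0.6,0],[0,0,-0.6,0]]' ; python3 t.py
```

```text
t 41.05 yaw -105.4 q6 -44.0 tq [-0.014 -0.006  0.011] F [-0.   0.5 -1.5] op 0.0079
time: 42.05
ee_pos: [0.5189, 0.3073, 0.0792]
tcp_rot: [-179.9, 0.1, -105.4]
wrist_force: [-0.2, 2.4, 5.5]
opening: 0.008
grasp_force: 40.1
t 42.05 yaw -105.4 q6 -44.0 tq [0.092 0.099 0.004] F [-0.2  2.4  5.5] op 0.008
```

```bash
python3 -m inch '[[0,0,0,0],[0,0,0,0],[0,0,0,0],[0,0,0,0],[0,0,0,0],[0,0,0,0],[0,0,0,0],[0,0,0,0]]' 4.5 40 >/dev/null; python3 t.py
python3 -m inch '[[0,0,1,0],[0,0,3,0],[0,0,6,0],[0,0,9,0],[0,0,12,0],[0,0,14,0],[0,0,14,0],[0,0,14,0]]' >/dev/null; python3 t.py
python3 -c "
from h import *
c=cam('wrist');s=cam('scene');d=cam('side')
k=lambda a,f=3:cv2.resize(a,None,fx=f,fy=f,interpolation=cv2.INTER_CUBIC)[:,:,::-1]
a=np.hstack([k(s['img'][165:265,355:455]),k(d['img'][130:230,230:330])])
b=k(c['img'][60:300,220:440],1.25)
cv2.imwrite('pics/v10.png',np.vstack([a,np.hstack([b,np.zeros((300,325,3),np.uint8)])]))"
```

```text
t 43.05 yaw -105.4 q6 -44.0 tq [0.024 0.013 0.014] F [ 0.2  0.4 -0.7] op 0.0451
t 44.05 yaw -105.4 q6 -44.0 tq [ 0.018  0.054 -0.011] F [ 0.8 -0.3 -0.2] op 0.045
```

View pics/v10.png

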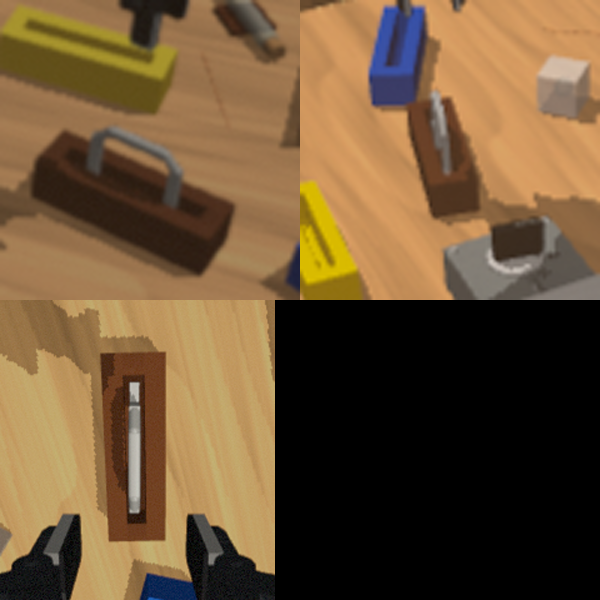

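The shackle stands upright and centred in the brown rest's slot, with the gripper clear above it.

```bash
python3 -c "
from h import *
print(bot.job_done())"
```

```text
the job is handed in; nothing more can be done
None
```

I handed the job in at about 44 s: both dials were turned until they caught, and the shackle was drawn out and left standing upright in the brown rest's slot. The judge returned no result.

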